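# Set a label-plate blank over the ledge for snapping

## Task

Make the blue label-plate blank ready to be snapped off: with the fingertips push it flat against the dark steel fence and along the ledge until its white score line lies right over the ledge's left-hand edge, so that the strip with the red cross overhangs, and then press the red clamp handle fully down so that the rubber foot holds the blank there. Only push and press, gently: do not pinch, lift or tip the blank, and leave the screwdriver, the pliers and the dish where they are.

Things in the scene. Friction and masses are not known exactly. Their poses are not given: they have to be found in the camera images.
- block: snapping block screwed to the bench: wood with a steel top, 150 (x) x 240 (y) x 42 mm high. Origin: centre of its underside, on the bench; x points away from the robot, y to the left. Its flat top (the ledge) is at z = 42 mm; the ledge's left-hand edge is at y = +120 mm, with open space beyond. A toggle clamp stands behind the fence at y = +85 mm
- edge (a point): point on the left-hand top edge of the ledge, 30 mm in front of the fence face; axes as the block's
- fence (a point): foot of the near face of the dark steel fence, at the middle of the block's length, on the ledge; axes as the block's. The fence stands along the block's y, near face at the block's x = +15 mm, 12 mm thick, 14 mm high
- plate: label-plate blank of two-colour engraving laminate, blue on a white core, 60 (x) x 150 (y) x 5 mm, about 80 g, loose on the ledge. Origin: centre of its underside; y points to the end with the score line, x towards the fence
- score (a point): middle of the white score line on the blank's top; the line runs along the blank's x, 22 mm from its left-hand end (at y = +53 mm of the blank); the strip beyond it bears a red cross
- plate_back (a point): middle of the blank's long edge that faces the fence, at half thickness
- clamp_handle (a joint): angle of the red clamp handle, rad: 0 raised (63 degrees above level, pointing up and away from the robot), 1.1 pressed fully down (level, end stop). Starts at 0 to 0.3 and stays where it is left; going down it lowers the arm with the rubber foot; it takes up to about 9 N at the press point, most at the end where the foot's spring gives. It turns about an axis along the block's y at the block's x = +47, y = +85, z = 75 mm
- press (a point): point on the centre line of the handle's red round grip (16 mm diameter), 60 mm from its pivot; the grip ends 18 mm further out, at most 115 mm above the ledge
- clamp_foot: black rubber foot, 15 mm diameter, sprung, on the end of the clamp's arm, which reaches over the fence towards the robot (at most 85 mm above the ledge while open). When shut it presses on the blank 37 mm in front of the fence and 35 mm in from the ledge's left-hand edge with some 5 N
- driver: screwdriver with a black and yellow handle, 154 x 18 x 18 mm, lying on the bench to the left of the block; bystander
- pliers: old pliers with brown handles, 125 x 53 x 12 mm, lying on the bench to the left of the block; bystander
- dish: white dish of small screws, 92 mm diameter, 18 mm high, on the bench to the right of the block; bystander

How it is judged:
By the outcome, as a careful person would: the job done as asked, in the order asked, and still so for the second after the job is handed in, with the robot touching nothing.
It also fails if it takes over 64 s, if anything falls off the work surface, if the arm or the gripper's body presses on something with over 40 N, if the wrist force passes 120 N, or if a joint passes its speed limit or range.

## Robot

A 6-joint arm with a two-finger parallel gripper is mounted at the origin on a cart in front of the work surface, level with it; the furniture and walls round the work are solid. World frame = base frame: x ahead of the robot, y to its left, z up, the work surface at z = 0. Lengths are in mm, angles in rad, forces in N, time in s.
With the tool pointing down it reaches from about 350 to 975 mm from the base axis. Payload 7.1 kg.
Tool frame: the origin (TCP) lies at the very end of the fingers, on their centre line; the grasp point (between the pads) lies 19 mm behind it (ctrl.grasp_offset is the distance from the TCP to the grasp point, in mm); z points along the fingers, y is the line along which they close (so a half turn about z gives the same grasp; the last joint's range is limited). The gripper opens to 88 mm and grips with 3 to 60 N. Pads are 20 mm wide; open, the fingers measure 115 mm over their backs; the gripper's body (75 mm by 178 mm) begins 61 mm behind the grasp point.
Start: joints at [-1.126, 0.423, 1.63, -0, 1.089, -0.019], TCP at [279.608, -558.949, 222.675] pointing down, gripper open.
Joint ranges: [-3, 3], [-0.9, 2.11], [0.09, 2.58], [-1.31, 4.45], [0.11, 2.69], [-2.54, 2.54]. Speed limits (rad/s): [2.39, 2.39, 3.01, 3.14, 3.14, 3.14].

## Interface

Orientations are given as a rotation vector (axis times angle).
In Python, from workcell import ctrl, viewer, ticket, models gives the robot as it stands.
- The arm moves only by the tool play_rows, never from a script. Its arguments are lists of equal length, an entry for each row: "dp": the shift along the world's x, y, z in mm, a list of three; "yaw": the turn about the world's z in degrees. In form: {"dp": [[tx, ty, tz], ...], "yaw": [yaw, ...]}. A call has 1 to 8 rows; each row shifts and turns the commanded pose from where the row before left it; what a row does not reach is not made up. A row lasts 1/12 s, in which the tool goes at most 41.7 mm and 7.16 degrees, less where a joint would pass 70% of its speed; a pose out of reach is approached as far as the arm can. A call is refused whole if a number of a shift passes 41.7 or a number of a turn 7.16, either way. A call with a gripper value outside its range is refused whole. "gripper" is the closure, from 0 (fully open) to 1 (shut), set as the call begins (left out, the last holds). The fingers move at their own pace and stop on an object; the grip force is fixed at half the most. Time passes only in rows, so rows that do not move let the fingers close. It gives the time, the measured TCP pose, the force, the opening and the grip force at its end, in the units of the state.
- ctrl.get_obs(): the state, without advancing time (a new reading comes with each control period).
- viewer.get_image(name): name is "side" or "top"; returns a dict with "pixels" (480x640x3 uint8, red, green, blue), "range_z" (480x640 float32, mm along the optical axis (not along the pixel's ray), 0 where there is no reading), "fx", "fy", "cx", "cy" (pixels), "T" (4x4, takes a point from camera to world coordinates). Camera axes: x right, y up, looking along -z (the intrinsics and any distortion apply to the point x, -y, -z); pixel columns grow to the right and rows downward; lengths in mm; the calibration is good to about 2 mm. A picture is of the moment at which its call begins.
- ticket.close_job(): hands the job in; it is judged then, once.
Trained networks look in a picture, given as the dict that the camera call returned (one of the last four; its "shot" number tells which), for a name from the list of things; names that differ only in an ending like _2 or _b are one class to them, and where a whole thing is asked for, a point or a joint stands for the part that bears it (a point fixed in the world has none). Each returns a list of dicts, best first, with "conf" (0 to 1); they miss things now and then, are a little off and sometimes report something else, mostly with a low value. They report only what shows in the picture. A call takes as long as a camera call.
- models.look_for(picture, name): "bbox" ([centre column, centre row, width, height] in pixels, round what is visible of it).
- models.landmark_of(picture, name): "location" ([column, row] in pixels: a listed point, or the origin of a listed thing).
The state is a dict: "t": time; "qpos": joint angles; "qvel": joint speeds; "joint_torque": joint torques, N m; "ee_pos": TCP position; "orientation": TCP orientation; "ft_force": force on the tool from outside, world axes, zero at the start; "moment": the same for the moment, N m; "width": finger opening in mm; "grasp_force": force on a finger pad.
Only numpy, scipy, OpenCV 4.12 (cv2) and the standard library are available. Lean on these libraries where they do the work, as an engineer would, in place of code of your own. Each camera call takes 0.05 s, during which the arm holds its last target. There are 200 camera calls.

## Working session

There is one attempt and no reset: what is moved stays moved. The work goes in short steps, Python scripts to look and compute and a tool call to move; the robot and the scene stay as the last step left them, time stands still between calls to the robot, and variables do not carry over. Pictures are saved under pics/ and viewed, at most 10 in all, crops included, and the job is handed in when it is done.

Besides the shell and the picture viewer there is one more tool, called after "Call:" in YAML: its name, and indented under it one key for each argument. play_rows: Moves the arm, as the interface text tells. Its arguments: {"type":"object","properties":{"dp":{"type":"array"},"yaw":{"type":"array"},"gripper":{"type":"number"}},"required":["dp","yaw"]}

```bash
mkdir -p pics
cat > h.py <<'E'
import numpy as np, cv2
from workcell import ctrl, viewer, ticket, models
def ray(im,px):
    d=np.array([(px[0]-im['cx'])/im['fx'],-(px[1]-im['cy'])/im['fy'],-1.0])
    T=np.array(im['T']); return T[:3,3],T[:3,:3]@d
def at_z(im,px,z):
    o,d=ray(im,px); s=(z-o[2])/d[2]; return o+s*d
def at_depth(im,px):
    r=im['range_z'][int(round(px[1])),int(round(px[0]))]
    o,d=ray(im,px); return o+r*d
def proj(im,P):
    T=np.array(im['T']); p=T[:3,:3].T@(np.array(P)-T[:3,3]); return np.array([im['cx']+im['fx']*p[0]/-p[2], im['cy']-im['fy']*p[1]/-p[2]])
def save(im,n,crop=None,k=1):
    a=im['pixels'][:,:,::-1]
    if crop: a=a[crop[1]:crop[3],crop[0]:crop[2]]
    cv2.imwrite('pics/'+n,cv2.resize(a,None,fx=k,fy=k,interpolation=cv2.INTER_CUBIC))
E
python3 - <<'E'
from h import *
np.set_printoptions(precision=1,suppress=True)
for n in ['top','side']:
    im=viewer.get_image(n); save(im,n+'0.png')
    print(n,[k for k in im], im['fx'],im['cx'],im['cy'],np.array(im['T']).round(3).tolist())
    for p in ['block','edge','fence','plate','score','plate_back','press','clamp_foot','driver','pliers','dish']:
        for r in models.landmark_of(im,p)[:2]:
            print(p,round(r['conf'],2),np.array(r['location']),at_depth(im,r['location']))
E
```

```text
top ['pixels', 'range_z', 'fx', 'fy', 'cx', 'cy', 'T', 'shot'] 611.6431561462416 327.7416011647969 259.5563775098272 [[0.001, 0.993, -0.115, 433.047], [-1.0, 0.002, 0.009, 120.472], [0.009, 0.115, 0.993, 1297.272], [0.0, 0.0, 0.0, 1.0]]
block 0.89 [340.8 275.7] [545.1  82.4  46.1]
edge 0.56 [287.9 274.3] [548.8 191.6  35.2]
fence 0.84 [342.2 264.9] [566.9  79.6  51.2]
fence 0.51 [332.3 283.1] [530.   99.8  43.9]
plate 0.66 [329.1 284.6] [526.8 106.4  46. ]
score 0.73 [305.6 280.7] [534.8 154.6  45.3]
plate_back 0.8 [333.6 270.5] [555.9  97.1  44.8]
plate_back 0.62 [265.9 288. ] [523.  240.3  -4.2]
press 0.54 [311.6 222.2] [642.5 141.4 123.8]
press 0.43 [436.5 281.4] [ 537.1 -122.     4.6]
clamp_foot 0.55 [303.2 282.8] [530.  159.3  50.4]
driver 0.72 [264.1 288. ] [523.1 244.3  -5.2]
pliers 0.93 [239.9 229.9] [647.1 297.    2. ]
dish 0.66 [434.9 280.3] [ 539.6 -119.1    2.4]
side ['pixels', 'range_z', 'fx', 'fy', 'cx', 'cy', 'T', 'shot'] 479.2312997948269 318.9084043640146 234.33418692989363 [[-0.896, 0.282, -0.345, 276.514], [-0.445, -0.559, 0.7, 723.006], [0.004, 0.78, 0.626, 631.024], [0.0, 0.0, 0.0, 1.0]]
block 0.58 [343.2 263. ] [522.4 123.4  45.7]
block 0.47 [349.2 257. ] [519.3 103.2  45.5]
edge 0.89 [311.4 284.8] [550.7 194.8  40.8]
fence 0.6 [337.1 244.3] [557.7  72.7  38.8]
plate 0.74 [348.9 257.3] [519.7 103.8  45. ]
plate 0.68 [384.1 210.6] [ 529.  -117.     5.4]
score 0.89 [330.7 271.1] [533.8 152.3  44.9]
plate_back 0.77 [333.2 250.1] [553.6  99.5  46.2]
plate_back 0.65 [385.1 210.3] [ 527.3 -118.9    5.5]
press 0.85 [274.7 222.4] [644.2 153.6 117.1]
press 0.33 [314.2 323.9] [519.3 246.2   8.1]
clamp_foot 0.64 [332.  260.2] [543.9 125.5  45.5]
clamp_foot 0.43 [275.3 215.8] [644.5 149.8 129. ]
driver 0.84 [312.8 324.9] [524.8 240.7  -3.1]
pliers 0.61 [238.7 323.8] [637.9 297.2  -0.4]
dish 0.86 [384.8 208.4] [ 531.3 -128.4    3.4]
```

View pics/top0.png

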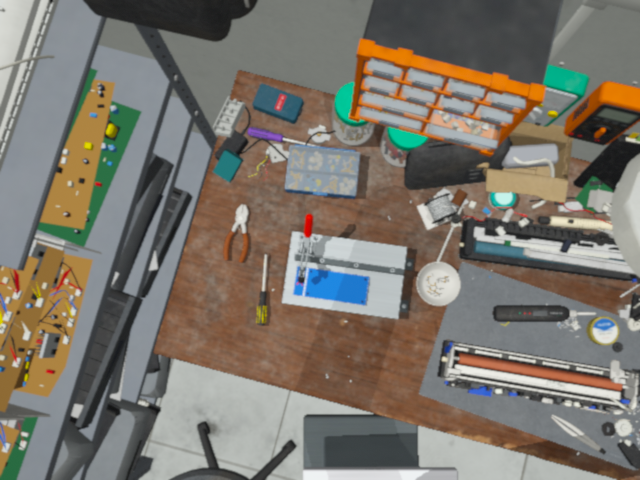

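View pics/side0.png

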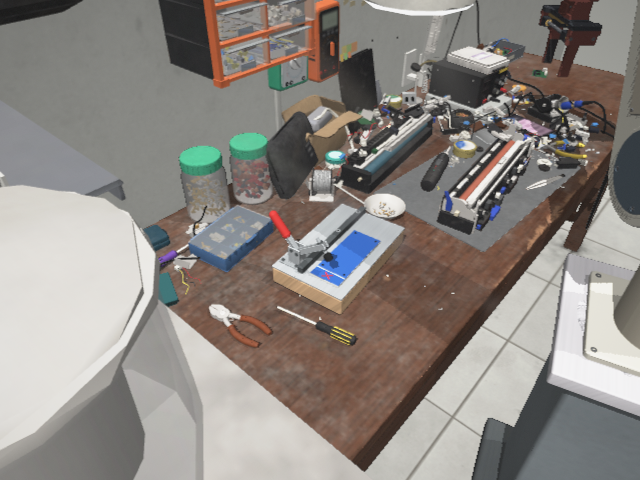

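Run:
```python
from h import *
np.set_printoptions(precision=1,suppress=True)
a=[]
for n,c in [('top',(270,200,430,330)),('side',(250,190,420,320))]:
    im=viewer.get_image(n)
    p=im['pixels'].astype(int)
    V,U=np.mgrid[0:480,0:640]
    T=np.array(im['T']); d=np.stack([(U-im['cx'])/im['fx'],-(V-im['cy'])/im['fy'],-np.ones(U.shape)],-1)
    W=T[:3,3]+im['range_z'][...,None]*(d@T[:3,:3].T)
    reg=(W[...,0]>430)&(W[...,0]<640)&(W[...,1]>-100)&(W[...,1]<230)
    m=reg&(W[...,2]>30)&(W[...,2]<140)
    print(n,'top z median',np.median(W[m][:,2]))
    D=d@T[:3,:3].T
    Z=lambda z:T[:3,3]+((z-T[2,3])/D[...,2])[...,None]*D
    mb=reg&(abs(W[...,2]-44)<7)
    mb=cv2.morphologyEx(mb.astype(np.uint8),cv2.MORPH_OPEN,np.ones((3,3)))
    print('block',cv2.minAreaRect(Z(42)[mb>0][:,:2].astype(np.float32)))
    blue=reg&(p[...,2]-p[...,0]>60)&(W[...,2]>25)
    q=Z(47)[blue][:,:2].astype(np.float32)
    print('plate',blue.sum(),cv2.minAreaRect(q))
    save(im,n+'1.png',c,4.6); 
    x=cv2.imread('pics/'+n+'1.png'); a.append(cv2.resize(x,(782,598))); cv2.imwrite('pics/'+n+'1.png',a[-1])
```

```text
top top z median 42.49434531397367
block ((548.2359008789062, 75.4417495727539), (239.54881286621094, 149.93040466308594), 82.15753936767578)
plate 1989 ((628.6142578125, 161.21258544921875), (567.7840576171875, 1312.2828369140625), 10.793549537658691)
side top z median 41.902118315895905
block ((547.6329345703125, 77.95130920410156), (241.2061767578125, 151.05154418945312), 82.26193237304688)
plate 1618 ((524.8744506835938, 103.62138366699219), (149.8327178955078, 59.82716751098633), 81.55776977539062)
```

View pics/top1.png

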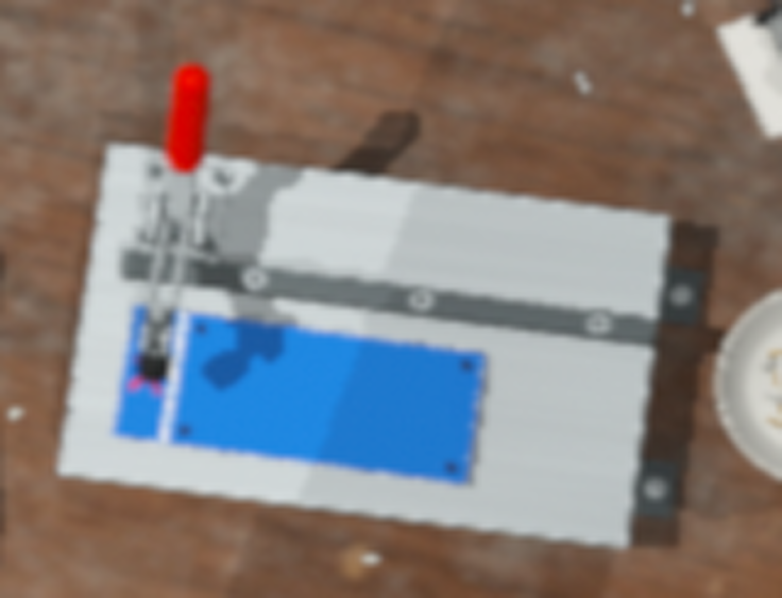

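View pics/side1.png

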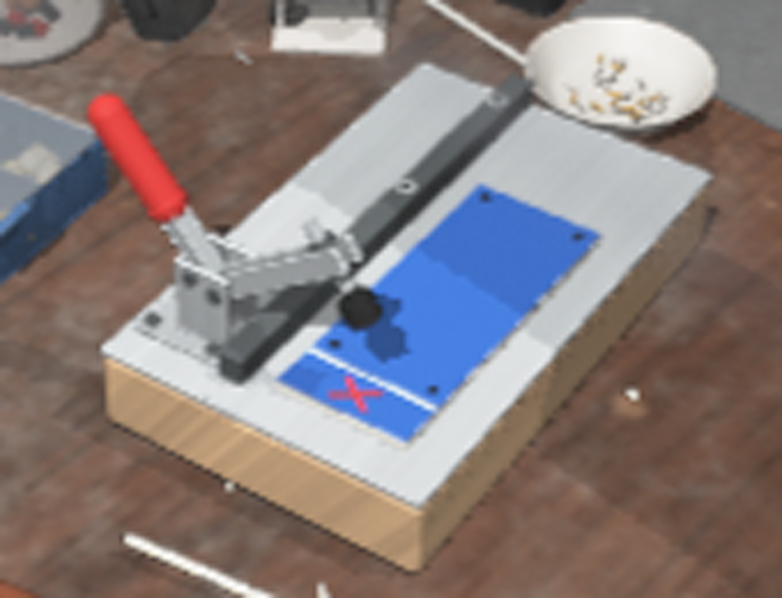

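```bash
cat >> h.py <<'E'
from scipy.spatial.transform import Rotation as R
C=np.array([548.,77.]); A=np.radians(-7.8)
ex=np.array([np.cos(A),np.sin(A)]); ey=np.array([-np.sin(A),np.cos(A)])
def w(bx,by): return C+bx*ex+by*ey
def b(P): d=np.array(P)[:2]-C; return np.array([d@ex,d@ey])
def st():
    o=ctrl.get_obs(); M=R.from_rotvec(o['orientation']).as_matrix()
    print('t',o['t'],'p',o['ee_pos'],'blk',b(o['ee_pos']),'toolY deg',np.degrees(np.arctan2(M[1,1],M[0,1])),'z',M[:,2],'F',o['ft_force'],'w',o['width'],'q',o['qpos']); return o
np.set_printoptions(precision=2,suppress=True)
E
python3 - <<'E'
from h import *
st()
print('xpush start',w(-26.4-30-23-12,18), 'press',w(107,85))
E
```

```text
t 1.3 p [ 279.62 -558.94  222.67] blk [-179.59 -666.48] toolY deg -63.42540926700451 z [-0.  0. -1.] F [-0.07  0.17 -0.64] w 87.68493220335057 q [-1.13  0.42  1.63 -0.    1.09 -0.02]
xpush start [459.89 107.24] press [665.55 146.69]
```

Call:
play_rows:
  dp:
    - [9,34,0]
    - [9,34,0]
    - [9,34,0]
    - [9,34,0]
    - [9,34,0]
    - [9,34,0]
    - [9,34,0]
    - [9,34,0]
  yaw: [6.95,6.95,6.95,6.95,6.95,6.95,6.95,6.95]
  gripper: 0.78

```text
t: 1.97
ee_pos: [351.7, -285.4, 222.9]
orientation: [2.362, 2.071, 0.0]
ft_force: [0.4, -1.0, -0.7]
width: 38.1
grasp_force: 0.0
```

Call:
play_rows:
  dp:
    - [9,34,0]
    - [9,34,0]
    - [9,34,0]
    - [9,34,0]
    - [9,34,0]
    - [9,34,0]
    - [9,34,0]
    - [9,34,0]
  yaw: [0,0,0,0,0,0,0,0]

```text
t: 2.63
ee_pos: [423.8, -13.2, 223.0]
orientation: [2.367, 2.064, 0.001]
ft_force: [0.8, -0.1, -0.3]
width: 19.4
grasp_force: 0.0
```

Call:
play_rows:
  dp:
    - [9,30,-30]
    - [9,30,-30]
    - [9,30,-30]
    - [9,32,-30]
    - [0,0,0]
    - [0,0,0]
  yaw: [0,0,0,0,0,0]

```text
t: 3.13
ee_pos: [457.0, 102.3, 106.7]
orientation: [-2.363, -2.067, 0.005]
ft_force: [0.3, 0.4, -0.0]
width: 19.3
grasp_force: 0.0
```

Run:
```python
from h import *
st()
im=viewer.get_image('side'); save(im,'s2.png',(220,150,460,330),3.3)
```

```text
t 3.1333 p [456.97 102.27 106.7 ] blk [-93.62  12.68] toolY deg -7.653294677735254 z [-0. -0. -1.] F [ 0.33  0.44 -0.01] w 19.338643613230296 q [ 0.19  0.39  2.05 -0.    0.71  0.33]
```

View pics/s2.png

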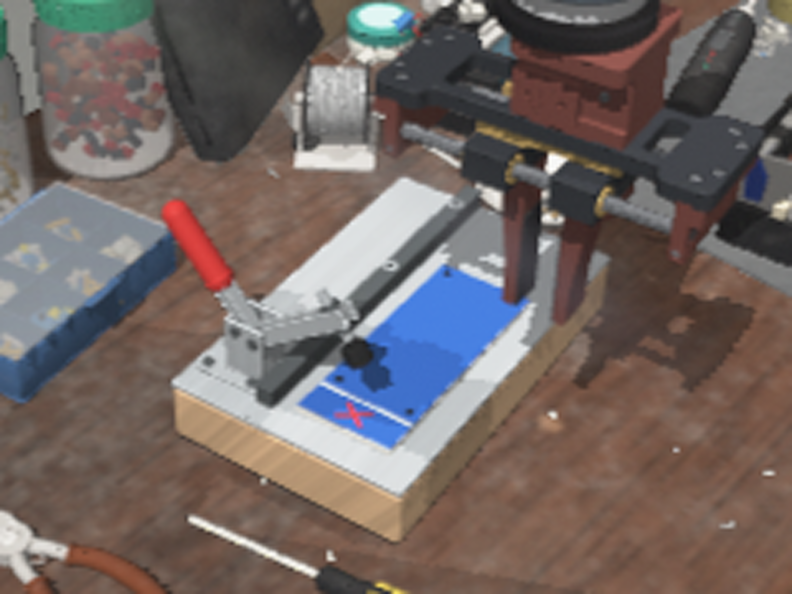

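Call:
play_rows:
  dp:
    - [0,4,-20]
    - [0,4,-20]
    - [0,0,-14]
    - [0,0,-4]
    - [0,0,0]
    - [0,0,0]
  yaw: [0,0,0,0,0,0]

```text
t: 3.68
ee_pos: [458.7, 108.7, 51.5]
orientation: [2.368, 2.063, 0.002]
ft_force: [-0.0, -0.7, -0.1]
width: 19.5
grasp_force: 0.0
```

```bash
python3 -c "
from h import *
st()"
```

```text
t 3.6833 p [458.66 108.66  51.52] blk [-92.81  19.24] toolY deg -7.893423208020859 z [ 0.  0. -1.] F [-0.05 -0.71 -0.07] w 19.501676113556282 q [ 0.21  0.49  2.06 -0.    0.58  0.35]
```

Call:
play_rows:
  dp:
    - [0,0,-4]
    - [0,0,-3]
    - [0,0,0]
    - [0,0,0]
  yaw: [0,0,0,0]

```text
t: 4.02
ee_pos: [458.0, 109.3, 43.5]
orientation: [2.368, 2.065, 0.0]
ft_force: [-0.4, -0.4, -0.3]
width: 19.5
grasp_force: 0.0
```

Call:
play_rows:
  dp:
    - [4,-0.5,0]
    - [4,-0.5,0]
    - [0,0,0]
    - [0,0,0]
  yaw: [0,0,0,0]

```text
t: 4.35
ee_pos: [466.4, 108.3, 43.4]
orientation: [2.368, 2.064, 0.001]
ft_force: [-0.4, 1.0, 1.0]
width: 19.5
grasp_force: 0.0
```

Call:
play_rows:
  dp:
    - [2,-0.27,0.2]
    - [2,-0.27,0]
    - [2,-0.27,0]
    - [2,-0.27,0]
    - [2,-0.27,0]
    - [0,0,0]
  yaw: [0,0,0,0,0,0]

```text
t: 4.85
ee_pos: [476.5, 106.9, 43.5]
orientation: [2.368, 2.064, 0.001]
ft_force: [0.3, -0.4, 0.5]
width: 19.2
grasp_force: 0.0
```

```bash
cat >> h.py <<'E'
def meas(n='side'):
    im=viewer.get_image(n); p=im['pixels'].astype(int)
    V,U=np.mgrid[0:480,0:640]; T=np.array(im['T'])
    D=np.stack([(U-im['cx'])/im['fx'],-(V-im['cy'])/im['fy'],-np.ones(U.shape)],-1)@T[:3,:3].T
    W=T[:3,3]+im['range_z'][...,None]*D
    Z=lambda z:T[:3,3]+((z-T[2,3])/D[...,2])[...,None]*D
    blue=(p[...,2]-p[...,0]>60)&(abs(W[...,2]-47)<8)&(abs(W[...,0]-548)<110)&(abs(W[...,1]-77)<150)
    q=Z(47)[blue][:,:2].astype(np.float32); r=cv2.minAreaRect(q)
    c=cv2.boxPoints(r); print(n,'plate rect',r,'centre blk',b(r[0]))
    return im,Z,W
E
python3 - <<'E'
from h import *
st(); meas()
E
```

```text
t 4.85 p [476.49 106.95  43.54] blk [-74.91  19.96] toolY deg -7.832787625489955 z [ 0.  0. -1.] F [ 0.32 -0.36  0.51] w 19.246253345307963 q [ 0.2   0.53  2.03 -0.    0.59  0.33]
side plate rect ((526.4608764648438, 112.39933776855469), (132.2371826171875, 59.54253005981445), 82.04694366455078) centre blk [-26.14  32.15]
```

Call:
play_rows:
  dp:
    - [1.5,-0.2,0]
    - [1.5,-0.2,0]
    - [1.5,-0.2,0]
    - [1.5,-0.2,0]
    - [0,0,0]
  yaw: [0,0,0,0,0]

```text
t: 5.32
ee_pos: [482.3, 106.1, 43.5]
orientation: [2.368, 2.064, 0.0]
ft_force: [-0.2, -0.8, 0.1]
width: 19.5
grasp_force: 0.0
```

Run:
```python
from h import *
st(); meas()
```

```text
t 5.3167 p [482.33 106.14  43.53] blk [-69.02  19.96] toolY deg -7.83176996764882 z [ 0.  0. -1.] F [-0.19 -0.84  0.09] w 19.495908111515064 q [0.19 0.53 2.01 0.   0.6  0.33]
side plate rect ((531.549560546875, 112.06820678710938), (132.50900268554688, 59.30250930786133), 82.77076721191406) centre blk [-21.06  32.51]
```

Call:
play_rows:
  dp:
    - [1,-0.14,0]
    - [1,-0.14,0]
    - [1,-0.14,0]
    - [1,-0.14,0]
    - [0.5,-0.07,0]
  yaw: [0,0,0,0,0]

```text
t: 5.78
ee_pos: [486.6, 105.5, 43.5]
orientation: [2.368, 2.065, 0.0]
ft_force: [-0.7, 0.3, -0.1]
width: 19.2
grasp_force: 0.2
```

Call:
play_rows:
  dp:
    - [0.5,-0.07,0]
    - [0.5,-0.07,0]
    - [0,0,0]
  yaw: [0,0,0]

```text
t: 6.03
ee_pos: [487.5, 105.4, 43.5]
orientation: [2.368, 2.065, 0.0]
ft_force: [-0.4, -0.8, 0.2]
width: 19.4
grasp_force: 0.1
```

Run:
```python
from h import *
st(); meas()
```

```text
t 6.0333 p [487.54 105.36  43.49] blk [-63.75  19.89] toolY deg -7.827194292711341 z [ 0.  0. -1.] F [-0.44 -0.84  0.21] w 19.41267530123757 q [ 0.19  0.54  2.   -0.    0.6   0.33]
side plate rect ((536.9725341796875, 111.33193969726562), (132.32960510253906, 59.97618865966797), 82.34416198730469) centre blk [-15.58  32.52]
```

Nearly there; nudge until the force shows contact with the fence.

Call:
play_rows:
  dp:
    - [0.5,-0.07,0]
    - [0.5,-0.07,0]
    - [0,0,0]
  yaw: [0,0,0]

```text
t: 6.33
ee_pos: [488.5, 105.3, 43.5]
orientation: [-2.368, -2.065, -0.0]
ft_force: [-0.6, -0.3, -0.4]
width: 19.5
grasp_force: 0.2
```

Call:
play_rows:
  dp:
    - [0.5,-0.07,0]
    - [0.5,-0.07,0]
    - [0,0,0]
  yaw: [0,0,0]

```text
t: 6.58
ee_pos: [488.7, 105.2, 43.4]
orientation: [-2.367, -2.064, 0.002]
ft_force: [-3.4, 1.1, 2.2]
width: 19.1
grasp_force: 1.9
```

Call:
play_rows:
  dp:
    - [-5,0.7,0]
    - [-5,0.7,2]
    - [0,0,10]
    - [0,0,12]
    - [0,-20,0]
    - [0,-30,0]
    - [20,-30,0]
    - [20,-25,0]
  yaw: [0,0,0,0,0,0,0,0]

```text
t: 7.25
ee_pos: [519.3, 0.1, 68.6]
orientation: [2.367, 2.065, 0.0]
ft_force: [1.1, -0.0, 0.5]
width: 19.3
grasp_force: 0.0
```

Call:
play_rows:
  dp:
    - [0,0,0]
    - [0,0,0]
  yaw: [0,0]

```text
t: 7.42
ee_pos: [520.7, 0.3, 68.4]
orientation: [2.369, 2.061, 0.002]
ft_force: [-0.5, 0.8, -0.1]
width: 19.3
grasp_force: 0.0
```

Run:
```python
from h import *
st(); meas()
```

```text
t 7.4167 p [520.67   0.32  68.37] blk [-16.67 -79.68] toolY deg -7.976503571833557 z [ 0. -0. -1.] F [-0.54  0.82 -0.14] w 19.253545236921028 q [-0.02  0.51  1.95 -0.    0.68  0.12]
side plate rect ((536.8098754882812, 102.55377960205078), (149.7808837890625, 60.426185607910156), 82.23893737792969) centre blk [-14.55  23.8 ]
```

Call:
play_rows:
  dp:
    - [0,0,-12]
    - [0,0,-8]
    - [0,0,-4.5]
    - [0,0,0]
    - [0.7,5,0]
    - [0.7,5,0]
    - [0,0,0]
  yaw: [0,0,0,0,0,0,0]

```text
t: 8.05
ee_pos: [520.4, 12.7, 42.5]
orientation: [-2.366, -2.066, 0.001]
ft_force: [-0.1, -0.5, -0.5]
width: 19.4
grasp_force: 0.0
```

Call:
play_rows:
  dp:
    - [0.5,3,0]
    - [0.5,3,0]
    - [0.5,3,0]
    - [0.5,3,0]
    - [0.5,3,0]
    - [0.5,3,0]
    - [0.5,3,0]
    - [0.5,3,0]
  yaw: [0,0,0,0,0,0,0,0]

```text
t: 8.72
ee_pos: [524.8, 35.8, 43.0]
orientation: [-2.368, -2.065, 0.0]
ft_force: [-1.3, 0.0, -0.4]
width: 19.6
grasp_force: 0.4
```

Run:
```python
from h import *
st(); meas()
```

```text
t 8.7167 p [524.81  35.76  43.  ] blk [-17.38 -44.  ] toolY deg -7.825483100366994 z [-0. -0. -1.] F [-1.28  0.05 -0.41] w 19.572911599331984 q [ 0.05  0.56  1.94 -0.    0.64  0.18]
side plate rect ((539.5200805664062, 122.0394287109375), (149.6543426513672, 60.38402557373047), 82.21282196044922) centre blk [-14.51  43.47]
```

Call:
play_rows:
  dp:
    - [0.35,2.5,0.6]
    - [0.35,2.5,0]
    - [0.35,2.5,0]
    - [0.35,2.5,0]
    - [0.35,2.5,0]
    - [0.35,2.5,0]
    - [0.35,2.5,0]
    - [0,0,0]
  yaw: [0,0,0,0,0,0,0,0]

```text
t: 9.43
ee_pos: [527.4, 53.5, 43.6]
orientation: [2.368, 2.065, 0.001]
ft_force: [0.3, -0.1, -0.4]
width: 19.7
grasp_force: 0.0
```

Run:
```python
from h import *
st(); im,Z,W=meas(); meas('top')
E=models.landmark_of
for n in ['edge','score','plate_back','fence']:
    for r in E(im,n)[:1]: print(n,r['conf'],at_z(im,r['location'],47 if n=='score' else 42),b(at_z(im,r['location'],47 if n=='score' else 42)))
# left edge of ledge & score line: rectified side image in block frame (0.25mm/px), at z=47 for score, z=42 for edge
for z,name in [(42,'e'),(47,'p')]:
    y=np.arange(60,140,.25); x=np.arange(-60,30,.25)
    X,Y=np.meshgrid(x,y); P=C+X[...,None]*ex+Y[...,None]*ey
    T=np.array(im['T']); Q=(np.dstack([P,np.full(X.shape,z)])-T[:3,3])@T[:3,:3]
    u=im['cx']+im['fx']*Q[...,0]/-Q[...,2]; v=im['cy']-im['fy']*Q[...,1]/-Q[...,2]
    I=cv2.remap(im['pixels'],u.astype(np.float32),v.astype(np.float32),cv2.INTER_LINEAR); np.save(name+'.npy',I)
    for xx in (-70,-55,-50,-40,-35,-30,-10,0,10):
        i=int((xx+60)/.25)
        if i<0: continue
        L=I[:,i].astype(float)
        if z==47: s=L[:,0]; j=np.argmax(s*((y>85)&(y<125))); print('score x',xx,'peak y',y[j],'centroid',(lambda k:(np.sum(y[k]*(s[k]-60))/np.sum(s[k]-60)))(slice(max(0,j-14),j+15)),s[j])
        else:
            g=cv2.GaussianBlur(L,(1,9),2).sum(1); d=-np.gradient(g); m=(y>108)&(y<130); print('edge x',xx,y[m][np.argmax(abs(d[m]))],abs(d[m]).max())
cv2.imwrite('pics/rect.png',np.hstack([np.load('e.npy'),np.load('p.npy')])[:,:,::-1])
save(im,'s3.png',(250,190,400,310),5)
```

```text
t 9.4333 p [527.45  53.47  43.64] blk [-17.17 -26.1 ] toolY deg -7.814392641412412 z [ 0.  0. -1.] F [ 0.3  -0.1  -0.43] w 19.70625467033691 q [0.08 0.57 1.93 0.   0.64 0.21]
side plate rect ((541.8427734375, 139.55015563964844), (149.07125854492188, 60.43081283569336), 82.03865814208984) centre blk [-14.59  61.14]
top plate rect ((545.5765991210938, 161.3020782470703), (106.0650863647461, 60.64376449584961), 82.23594665527344) centre blk [-13.84  83.19]
edge 0.61 [548.9  198.75  42.  ] [-15.63 120.74]
score 0.88 [545.29 192.45  47.  ] [-18.35 114.02]
plate_back 0.72 [572.7 126.3  42. ] [17.78 52.2 ]
fence 0.72 [555.8   74.77  42.  ] [ 8.03 -1.15]
edge x -55 118.5 10.41828850933183
edge x -50 118.75 11.450498882354566
edge x -40 111.75 22.990930775318333
edge x -35 112.25 26.05252427442082
edge x -30 112.25 28.83446549546028
edge x -10 112.5 21.451247238168207
edge x 0 112.25 24.68591416953558
edge x 10 112.25 23.06710690067291
score x -55 peak y 85.25 centroid 85.25 220.0
score x -50 peak y 88.25 centroid 88.254742114237 223.0
score x -40 peak y 114.75 centroid 114.40724946695096 171.0
score x -35 peak y 114.5 centroid 114.46903460837888 186.0
score x -30 peak y 114.0 centroid 114.23190098085007 194.0
score x -10 peak y 115.25 centroid 115.00258757961784 199.0
score x 0 peak y 114.5 centroid 114.42401755852843 194.0
score x 10 peak y 114.25 centroid 114.19595141700405 210.0
```

View pics/s3.png

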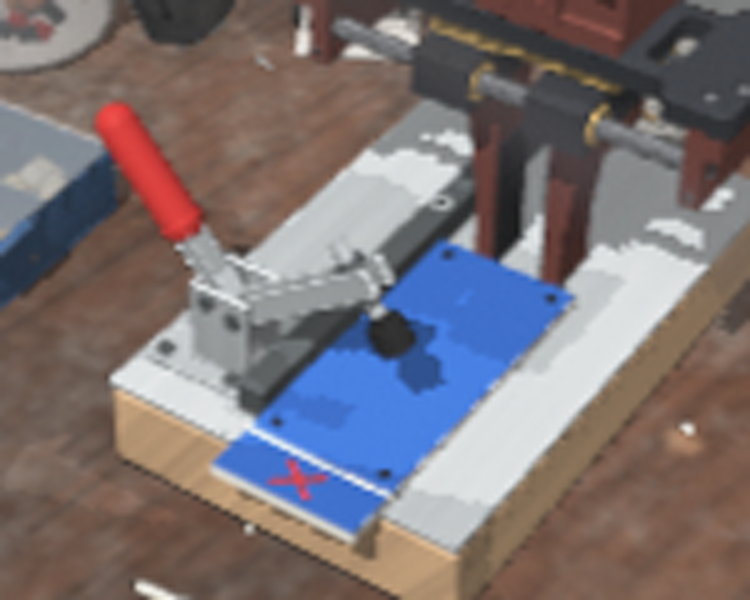

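```bash
cat > edge.py <<'E'
from h import *
im,Z,W=meas(); T=np.array(im['T'])
def line(x,y,z):
    P=C+np.multiply.outer(np.full(y.shape,x),ex)+np.multiply.outer(y,ey)
    Q=(np.column_stack([P,np.full(len(y),z)])-T[:3,3])@T[:3,:3]
    u=im['cx']+im['fx']*Q[:,0]/-Q[:,2]; v=im['cy']-im['fy']*Q[:,1]/-Q[:,2]
    return cv2.remap(im['pixels'],u.astype(np.float32)[:,None],v.astype(np.float32)[:,None],cv2.INTER_LINEAR)[:,0].astype(float)
y=np.arange(105,135,1.)
for x in (-68,-60,-52,30,40,50,60): 
    L=line(x,y,42.); print('E',x,[f'{int(r)}-{int(bl)}' for r,bl in zip(L[::1,0],L[::1,2])])
y2=np.arange(105,128,.25); cs=[]
for x in np.arange(-42,14,2.):
    s=line(x,y2,47.)[:,0]; s=s-np.percentile(s,30); s[s<0.35*s.max()]=0
    cs.append((y2*s).sum()/s.sum())
print('score',np.median(cs),np.array(cs))
E
python3 edge.py
```

```text
side plate rect ((541.8394775390625, 139.5263671875), (149.11927795410156, 60.43081283569336), 82.03865814208984) centre blk [-14.59  61.11]
E -68 ['195-202', '195-202', '196-203', '197-203', '197-202', '197-202', '197-202', '196-202', '196-201', '196-201', '196-201', '195-200', '193-197', '187-190', '176-174', '180-160', '196-153', '212-147', '208-137', '198-127', '191-121', '190-121', '191-121', '191-121', '191-121', '191-121', '191-121', '191-121', '192-121', '191-121']
E -60 ['193-198', '193-199', '193-199', '193-199', '193-199', '193-199', '193-199', '193-199', '193-199', '194-200', '194-200', '194-200', '193-198', '186-190', '176-174', '179-159', '194-150', '206-142', '202-132', '192-123', '185-118', '184-117', '185-118', '185-118', '185-118', '185-118', '185-118', '185-118', '185-118', '186-118']
E -52 ['194-199', '193-199', '193-199', '193-199', '194-199', '194-199', '194-199', '193-199', '193-199', '193-199', '194-199', '194-199', '193-197', '186-188', '175-171', '177-155', '194-149', '204-143', '199-132', '186-119', '181-115', '179-114', '178-114', '178-114', '178-113', '17
[... 915 characters left out ...]
'199-139', '201-130', '191-121', '183-116', '179-114', '180-115', '179-114', '178-113', '178-114', '178-114', '178-114', '178-113', '177-113']
E 60 ['227-231', '227-231', '227-231', '227-232', '227-231', '227-231', '228-232', '227-231', '227-231', '228-232', '227-231', '227-231', '227-230', '211-211', '195-187', '179-160', '195-153', '209-147', '213-137', '205-129', '196-125', '191-122', '191-122', '192-122', '190-121', '182-116', '173-111', '162-104', '141-92', '118-78']
score 114.5087690198243 [114.16 114.35 114.3  114.6  114.37 114.58 114.29 114.5  114.4  114.66
 117.15 118.11 120.38 121.24 121.34 120.72 118.48 117.14 115.05 114.32
 114.57 114.37 114.52 114.45 114.33 114.46 114.19 114.4 ]
```

```bash
cat >> edge.py <<'E'
print()
y=np.arange(-130,-105,1.)
for x in (-60,-40,-30,-5,5,35,50,65):
    L=line(x,y,42.); print('R',x,[f'{int(r)}-{int(bl)}' for r,bl in zip(L[:,0],L[:,2])])
y=np.arange(105,135,1.)
E
python3 edge.py | sed -n '/^$/,$p'
```

```text
R -60 ['130-86', '130-86', '130-86', '129-85', '129-85', '128-85', '127-86', '127-91', '128-99', '131-108', '133-120', '134-127', '134-133', '135-137', '135-139', '136-140', '138-141', '140-144', '144-148', '157-161', '173-177', '192-196', '216-220', '213-218', '211-216']
R -40 ['102-58', '102-58', '102-58', '102-59', '103-59', '102-59', '102-59', '102-60', '102-60', '102-60', '103-60', '103-60', '104-61', '104-61', '104-62', '103-62', '103-62', '103-63', '104-64', '106-69', '108-76', '110-82', '111-88', '114-94', '117-103']
R -30 ['107-79', '103-80', '97-79', '95-82', '95-87', '100-95', '110-108', '119-121', '129-133', '132-137', '133-138', '127-132', '117-122', '109-113', '101-105', '98-102', '98-102', '97-101', '95-98', '96-99', '106-109', '117-120', '129-133', '136-140', '136-140']
R -5 ['70-52', '69-51', '72-56', '79-65', '87-79', '98-94', '108-108', '120-123', '125-128', '127-131', '126-131', '125-130', '121-126', '119-124', '116-121', '111-116', '107-111', '103-106', '100-101', '94-94', '89-85', '85-77', '83-71', '82-69', '82-69']
R 5 ['61-51', '70-55', '80-64', '89-72', '99-8
[... 238 characters left out ...]
-77', '73-79', '75-80', '76-80', '76-81', '77-81', '77-82', '76-80', '73-77', '70-74', '68-71', '67-70', '67-71', '68-72', '71-75', '75-79', '77-81', '77-80', '76-77', '75-73', '75-70', '76-69', '77-68']
R 50 ['70-56', '71-57', '73-62', '77-69', '82-77', '88-85', '98-97', '109-110', '117-120', '124-128', '128-133', '125-130', '122-126', '118-122', '112-116', '106-110', '101-104', '96-99', '92-93', '87-86', '83-79', '80-72', '78-67', '77-64', '76-64']
R 65 ['116-76', '126-80', '137-84', '134-85', '129-86', '127-88', '129-91', '131-91', '126-90', '119-85', '110-78', '100-76', '98-76', '103-78', '109-80', '104-79', '96-77', '81-73', '68-69', '67-69', '67-70', '67-70', '67-71', '67-71', '67-70']
```

Call:
play_rows:
  dp:
    - [0.15,1,0]
    - [0.15,1,0]
    - [0.15,1,0]
    - [0.15,1,0]
    - [0,0,0]
  yaw: [0,0,0,0,0]

```text
t: 10.25
ee_pos: [527.9, 57.2, 43.6]
orientation: [-2.368, -2.065, -0.0]
ft_force: [-0.4, 0.7, -0.5]
width: 19.1
grasp_force: 0.0
```

Call:
play_rows:
  dp:
    - [-1,-5,0]
    - [-3,-25,5]
    - [-5,-40,10]
    - [-5,-40,20]
    - [-5,-40,20]
    - [0,-40,0]
    - [0,-40,0]
    - [0,0,0]
  yaw: [0,0,0,0,0,0,0,0]

```text
t: 10.92
ee_pos: [510.4, -173.3, 96.7]
orientation: [2.37, 2.056, 0.002]
ft_force: [0.4, 0.0, -0.6]
width: 19.2
grasp_force: 0.0
```

```bash
python3 -c "
from h import *
st()"; python3 edge.py
```

```text
t 10.9167 p [ 510.39 -173.34   96.67] blk [  -3.28 -253.13] toolY deg -8.103817235691245 z [ 0. -0. -1.] F [ 0.45  0.05 -0.61] w 19.244354425101836 q [-0.35  0.48  1.9  -0.    0.75 -0.21]
side plate rect ((542.41064453125, 143.22494506835938), (149.35482788085938, 60.369197845458984), 82.14604187011719) centre blk [-14.53  64.85]
E -68 ['195-201', '195-202', '196-202', '196-202', '196-202', '197-202', '197-202', '197-202', '196-201', '196-201', '196-201', '195-200', '193-198', '187-190', '176-174', '180-160', '195-153', '212-148', '208-138', '198-127', '190-121', '190-121', '191-122', '191-122', '191-122', '192-122', '191-122', '191-122', '191-122', '191-121']
E -60 ['194-199', '194-199', '193-198', '193-198', '193-199', '193-199', '192-199', '193-200', '193-199', '194-200', '194-200', '194-200', '192-198', '186-190', '176-173', '180-158', '195-150', '207-142', '202-132', '192-123', '185-119', '184-118', '184-118', '185-118', '185-118', '186-118', '186-118', '185-118', '184-117', '185-118']
E -52 ['193-198', '194-199', '194-199', '194-199', '194-199', '193-199', '193-199', '193-199',
[... 3322 characters left out ...]
 '164-169', '171-177', '180-186', '187-193', '190-195', '191-196', '183-188', '172-177', '164-169', '160-166', '157-163', '155-161', '155-161']
R 50 ['120-101', '119-101', '119-101', '119-102', '120-103', '121-104', '124-109', '132-121', '143-135', '156-151', '171-169', '186-187', '198-200', '206-210', '212-217', '213-218', '213-218', '213-217', '213-217', '213-217', '213-217', '213-218', '214-218', '214-218', '214-218']
R 65 ['111-94', '112-95', '112-95', '113-96', '114-98', '116-100', '120-105', '127-114', '143-134', '161-156', '181-181', '199-201', '209-213', '212-216', '214-218', '214-218', '214-218', '215-219', '215-219', '215-219', '215-219', '215-219', '215-219', '215-219', '216-220']
```

```bash
cat > edge2.py <<'E'
from h import *
def run(n):
    im=viewer.get_image(n); T=np.array(im['T'])
    def line(x,y,z):
        P=C+np.multiply.outer(np.full(y.shape,x),ex)+np.multiply.outer(y,ey)
        Q=(np.column_stack([P,np.full(len(y),z)])-T[:3,3])@T[:3,:3]
        u=im['cx']+im['fx']*Q[:,0]/-Q[:,2]; v=im['cy']-im['fy']*Q[:,1]/-Q[:,2]
        return cv2.remap(im['pixels'],u.astype(np.float32)[:,None],v.astype(np.float32)[:,None],cv2.INTER_LINEAR)[:,0].astype(float)
    def mid(x,y,inside_first):
        s=line(x,y,42.)[:,2]
        a,c=np.median(s[:12]),np.median(s[-12:]); m=(a+c)/2
        k=np.where(np.diff(np.sign(s-m)))[0]; return round(float(y[k[0]]),1) if len(k)==1 else None
    yl=np.arange(109,132,.25); yr=np.arange(-132,-109,.25)
    print(n,'L',[mid(x,yl,1) for x in (-68,-64,-60,-56,-52,30,35,40,45,50,55,60,65)])
    print('R',[mid(x,yr,0) for x in (-64,-60,-55,-50,-40,-30,-20,-10,0,35,40,45,50,55,60,65)])
    y2=np.arange(105,132,.25); cs=[]
    for x in np.arange(-42,14,2.):
        s=line(x,y2,47.)[:,0]; j=np.argmax(s); s=s-np.percentile(s,30); s[abs(np.arange(len(s))-j)>12]=0; s[s<.3*s.max()]=0
        cs.append((y2*s).sum()/s.sum())
    print('S',np.median(cs),np.array(cs))
    return im
if __name__=='__main__':
    run('top'); run('side')
E
python3 edge2.py
```

```text
top L [118.5, 118.5, 118.2, 118.5, 118.2, 118.8, 118.5, 118.2, 118.8, 118.2, 118.5, 119.0, 118.2]
R [None, -122.8, -123.2, -121.5, -123.0, -122.8, -123.2, -122.8, -123.0, -122.5, -121.5, -122.8, -122.8, -122.8, -123.2, -123.2]
S 117.7795830941939 [117.19 117.31 117.47 117.8  117.84 118.2  117.54 117.13 117.26 117.48
 117.75 118.16 118.26 129.04 129.16 129.34 117.49 117.74 118.08 118.06
 118.38 117.15 117.26 117.43 117.64 117.85 118.05 118.25]
side L [119.8, None, None, 120.0, 120.0, 120.5, 120.2, 120.2, 119.8, 119.5, None, 119.8, 123.0]
R [-121.5, -121.0, -121.8, -121.2, -121.5, -119.8, -129.5, None, None, -121.2, -121.5, -121.2, -120.8, -121.2, -120.8, -121.2]
S 118.07203825692058 [117.97 118.1  117.87 118.04 117.91 118.   117.9  117.84 117.92 117.78
 118.27 117.7  130.01 129.26 129.36 130.3  118.26 118.24 118.16 118.05
 117.94 118.12 118.01 118.34 118.04 118.46 118.39 118.39]
```

Call:
play_rows:
  dp:
    - [2,36,-5]
    - [2,36,-5]
    - [2,36,-10]
    - [3,36,-10]
    - [3,33,-10]
    - [3,20,-5]
    - [0,0,0]
    - [0,0,0]
  yaw: [0,0,0,0,0,0,0,0]

```text
t: 11.73
ee_pos: [523.6, 32.2, 50.1]
orientation: [-2.362, -2.07, 0.002]
ft_force: [-0.5, 0.2, -0.5]
width: 19.6
grasp_force: 0.0
```

```bash
python3 -c "
from h import *
st()"
```

```text
t 11.7333 p [523.64  32.24  50.14] blk [-18.07 -47.65] toolY deg -7.550580606213291 z [-0. -0. -1.] F [-0.55  0.16 -0.5 ] w 19.608186205597303 q [0.04 0.55 1.94 0.   0.65 0.17]
```

Call:
play_rows:
  dp:
    - [0,0,-4]
    - [0,0,-2.5]
    - [1,8,0]
    - [1,8,0]
    - [1,6,0]
    - [0,0,0]
    - [0,0,0]
  yaw: [0,0,0,0,0,0,0]

```text
t: 12.32
ee_pos: [527.8, 52.3, 44.3]
orientation: [2.367, 2.065, 0.0]
ft_force: [0.1, -0.6, 1.0]
width: 19.4
grasp_force: 0.0
```

```bash
python3 -c "
from h import *
st()"
```

```text
t 12.3167 p [527.82  52.25  44.28] blk [-16.63 -27.26] toolY deg -7.78933718677162 z [ 0.  0. -1.] F [ 0.08 -0.63  1.  ] w 19.381071099430237 q [ 0.08  0.56  1.93 -0.    0.64  0.21]
```

Call:
play_rows:
  dp:
    - [0.3,2,-0.3]
    - [0.2,1.5,0]
    - [0.13,1,0]
    - [0.13,1,0]
    - [0.05,0.4,0]
    - [0,0,0]
    - [0,0,0]
  yaw: [0,0,0,0,0,0,0]

```text
t: 12.9
ee_pos: [528.4, 57.8, 43.8]
orientation: [-2.368, -2.065, -0.0]
ft_force: [-0.3, 0.2, -1.0]
width: 19.1
grasp_force: 0.0
```

```bash
python3 -c "
from h import *
st()"; python3 edge2.py
```

```text
t 12.9 p [528.42  57.81  43.83] blk [-16.79 -21.67] toolY deg -7.827506221084443 z [-0.  0. -1.] F [-0.25  0.17 -1.01] w 19.080246644740786 q [0.09 0.57 1.93 0.   0.64 0.22]
top L [118.5, 118.5, 118.5, 118.5, 118.5, 118.8, 118.5, 118.2, 118.8, 118.0, 118.5, 118.8, 118.2]
R [-124.8, -123.8, -125.0, -117.5, -123.2, None, -129.8, -124.0, None, None, None, None, -125.8, -123.8, -122.8, -122.2]
S 118.39650894018845 [118.67 118.96 117.92 118.   118.17 118.36 118.57 118.79 119.01 118.
 118.13 118.29 118.42 118.55 129.19 129.28 130.28 118.16 118.22 118.39
 118.56 118.73 118.59 117.68 117.79 117.98 118.37 118.41]
side L [119.8, 119.8, 119.8, 120.0, None, 120.0, 119.8, 119.5, 119.0, 119.0, 119.2, 119.5, None]
R [-121.2, -120.8, -122.2, -115.2, -113.5, -120.2, None, None, -120.0, None, None, -118.2, -119.8, -120.5, -120.8, -125.8]
S 118.72819761768744 [119.28 118.82 119.18 118.74 119.15 118.71 118.99 118.69 118.94 118.69
 118.94 126.02 118.8  129.32 129.67 130.28 118.55 119.1  118.45 118.69
 118.23 118.72 118.21 118.59 118.5  118.71 118.7  118.59]
```

Call:
play_rows:
  dp:
    - [0.06,0.45,0]
    - [0,0,0]
    - [0,0,0]
  yaw: [0,0,0]

```text
t: 13.25
ee_pos: [528.4, 58.2, 43.8]
orientation: [-2.368, -2.065, 0.0]
ft_force: [-0.2, -0.8, -0.1]
width: 19.4
grasp_force: 0.2
```

Call:
play_rows:
  dp:
    - [-1,-5,0]
    - [-2,-15,5]
    - [-10,-20,15]
    - [-20,-20,5]
    - [-20,0,0]
    - [-20,0,0]
    - [-15,0,0]
    - [0,0,0]
  yaw: [0,0,0,0,0,0,0,0]

```text
t: 13.92
ee_pos: [436.8, -2.1, 68.6]
orientation: [-2.366, -2.062, 0.004]
ft_force: [0.2, 0.2, 0.0]
width: 19.3
grasp_force: 0.0
```

```bash
python3 -c "
from h import *
st();meas();meas()"; python3 edge2.py
```

```text
t 13.9167 p [436.76  -2.05  68.57] blk [-99.48 -93.42] toolY deg -7.853596150030065 z [-0.  0. -1.] F [0.2  0.15 0.02] w 19.287238289766147 q [-0.03  0.43  2.13 -0.    0.59  0.11]
side plate rect ((542.5018310546875, 144.25973510742188), (149.2943115234375, 60.43234634399414), 82.04412078857422) centre blk [-14.58  65.89]
side plate rect ((542.5018310546875, 144.25973510742188), (149.2943115234375, 60.43234634399414), 82.04412078857422) centre blk [-14.58  65.89]
top L [None, 118.5, 118.5, 118.5, 118.5, 118.8, 118.5, 118.0, 118.8, 118.2, 118.5, None, 118.2]
R [None, -121.0, -123.8, None, None, -120.2, None, None, None, -122.5, -121.5, -122.8, -122.8, -122.8, -123.2, -123.2]
S 118.73956331495444 [118.83 119.05 119.23 118.18 118.26 118.44 118.65 118.87 119.07 119.28
 118.28 118.37 118.49 118.65 129.27 129.31 119.4  119.44 118.42 118.48
 118.65 118.83 119.06 119.27 119.45 118.4  118.48 118.65]
side L [119.8, None, None, 120.0, None, 120.2, 120.0, None, None, 119.5, 119.5, 119.8, 123.0]
R [-115.0, -119.8, -121.8, -121.5, -121.5, -120.0, None, -118.5, None, -121.5, -121.5, -121.2, -120.8, None, -120.8, -121.0]
S 119.22753646163602 [119.26 118.81 119.16 118.72 119.13 118.7  118.98 118.68 119.02 118.9
 119.24 126.06 119.11 129.35 129.67 119.24 119.02 119.4  119.21 119.42
 119.29 119.33 119.68 119.32 119.73 119.21 119.63 119.15]
```

Call:
play_rows:
  dp:
    - [6,30,0]
    - [6,30,0]
    - [8,30,-5]
    - [8,30,-10]
    - [4,0,-6]
    - [0,0,-3]
    - [0,0,0]
    - [0,0,0]
  yaw: [0,0,0,0,0,0,0,0]

```text
t: 14.78
ee_pos: [472.1, 117.4, 44.6]
orientation: [-2.368, -2.063, 0.002]
ft_force: [0.2, -0.5, -0.7]
width: 19.7
grasp_force: 0.0
```

```bash
python3 -c "
from h import *
st()"
```

```text
t 14.7833 p [472.09 117.4   44.56] blk [-80.69  29.72] toolY deg -7.869609611793729 z [-0. -0. -1.] F [ 0.16 -0.5  -0.73] w 19.701934013590236 q [ 0.22  0.52  2.03 -0.    0.59  0.36]
```

To x = −62.5: 18 mm; take 17.5 slowly, the last part in small steps.

Call:
play_rows:
  dp:
    - [4,-0.55,-0.4]
    - [4,-0.55,0]
    - [4,-0.55,0]
    - [2,-0.27,0]
    - [1,-0.14,0]
    - [1,-0.14,0]
    - [0.5,-0.07,0]
    - [0,0,0]
  yaw: [0,0,0,0,0,0,0,0]

```text
t: 15.45
ee_pos: [489.0, 116.0, 44.4]
orientation: [-2.368, -2.065, 0.0]
ft_force: [0.2, -0.9, 0.2]
width: 19.4
grasp_force: 0.0
```

Call:
play_rows:
  dp:
    - [0.5,-0.07,0]
    - [0.5,-0.07,0]
    - [0,0,0]
  yaw: [0,0,0]

```text
t: 15.7
ee_pos: [490.0, 115.9, 44.4]
orientation: [-2.368, -2.065, 0.0]
ft_force: [0.5, -0.2, 0.7]
width: 19.2
grasp_force: 0.0
```

```bash
python3 -c "
from h import *
st()"
```

```text
t 15.7 p [489.97 115.93  44.42] blk [-62.77  30.7 ] toolY deg -7.8186313481580525 z [-0.  0. -1.] F [ 0.47 -0.25  0.67] w 19.17163662367925 q [0.21 0.54 1.99 0.   0.61 0.35]
```

Call:
play_rows:
  dp:
    - [0.5,-0.07,0]
    - [0.4,-0.05,0]
    - [0,0,0]
  yaw: [0,0,0]

```text
t: 15.95
ee_pos: [490.4, 115.8, 44.3]
orientation: [-2.367, -2.064, 0.001]
ft_force: [-1.1, 1.7, 1.2]
width: 19.6
grasp_force: 1.0
```

Call:
play_rows:
  dp:
    - [0.5,-0.07,0]
    - [0,0,0]
  yaw: [0,0]

```text
t: 16.12
ee_pos: [490.5, 115.7, 44.3]
orientation: [-2.367, -2.064, 0.002]
ft_force: [-3.5, 1.8, 3.4]
width: 19.1
grasp_force: 2.4
```

Call:
play_rows:
  dp:
    - [-6,0.8,0]
    - [-20,3,0]
    - [-20,-10,15]
    - [-10,-20,35]
    - [0,-20,40]
    - [0,-20,40]
    - [0,0,40]
    - [0,0,0]
  yaw: [0,0,0,0,0,0,0,0]
  gripper: 1

```text
t: 16.78
ee_pos: [439.8, 51.7, 215.8]
orientation: [2.364, 2.057, 0.017]
ft_force: [1.8, -0.2, 0.3]
width: 0.4
grasp_force: 0.0
```

```bash
python3 -c "
from h import *
st();meas()
for n in ('side',):
    im=viewer.get_image(n)
    m=models.landmark_of(im,'press')[0]; print(m)
    p=im['pixels'].astype(int); red=(p[...,0]>150)&(p[...,1]<70)&(p[...,2]<70)
    V,U=np.nonzero(red); P=np.array([at_depth(im,(u,v)) for u,v in zip(U,V)]); k=(P[:,2]>80)&(P[:,2]<190); P=P[k]
    B=np.array([[*b(q),q[2]] for q in P]); print(B.min(0),B.max(0)); c=B.mean(0); u=np.linalg.svd(B-c)[2][0]; print('mean',c,'axis',u,'deg',np.degrees(np.arctan2(u[2],u[0])))
"; python3 edge2.py
```

```text
t 16.7833 p [439.77  51.71 215.77] blk [-103.8   -39.74] toolY deg -7.925013668351234 z [ 0.01  0.   -1.  ] F [ 1.76 -0.23  0.29] w 0.39504706138536416 q [ 0.09  0.16  2.03 -0.    0.94  0.23]
side plate rect ((542.5531616210938, 144.25238037109375), (149.18670654296875, 60.37141799926758), 82.15601348876953) centre blk [-14.52  65.89]
{'location': [275.2, 218.0], 'conf': 0.66}
[59.08 77.07 92.23] [ 97.24  91.55 134.14]
mean [ 76.37  86.2  114.29] axis [-0.65  0.02 -0.76] deg -130.52018876047003
top L [118.5, 118.5, 118.5, 118.5, 118.5, 118.8, 118.5, 118.0, 118.8, 118.2, 118.5, 119.0, 118.2]
R [-125.8, -122.8, -118.2, None, -119.2, None, -121.5, -122.8, -123.0, -122.5, -121.5, -122.8, -122.8, -122.8, -123.2, -123.2]
S 118.74061374762309 [118.83 119.05 119.23 118.18 118.27 118.44 118.65 118.87 119.07 119.28
 118.29 118.37 118.48 118.65 129.25 129.3  119.39 119.44 118.42 118.48
 118.65 118.86 119.07 119.27 119.29 118.4  118.49 118.65]
side L [119.8, None, 119.8, 120.0, 120.2, 120.2, 120.2, 120.2, 119.8, 119.5, 119.5, None, 122.8]
R [-121.5, -121.0, -121.8, -121.2, -121.5, -119.8, -129.5, None, None, -121.2, -121.5, -121.2, -120.8, -121.2, -120.8, -121.0]
S 119.22836104713542 [119.26 118.81 119.17 118.72 119.13 118.7  118.98 118.68 118.96 118.89
 119.24 126.06 119.11 129.32 129.39 119.24 119.01 119.4  119.22 119.42
 119.29 119.33 119.75 119.33 119.68 119.21 119.63 119.1 ]
```

Call:
play_rows:
  dp:
    - [32,17,0]
    - [32,17,0]
    - [32,17,0]
    - [32,17,0]
    - [32,17,-5]
    - [32,17,-5]
    - [0,0,0]
    - [0,0,0]
  yaw: [0,0,0,0,0,0,0,0]

```text
t: 17.7
ee_pos: [626.8, 155.0, 195.4]
orientation: [-2.365, -2.065, 0.007]
ft_force: [-0.2, -0.8, -0.2]
width: 0.5
grasp_force: 0.0
```

```bash
python3 -c "
from h import *
o=st();print(w(68,85)-o['ee_pos'][:2])"
```

```text
t 17.7 p [626.84 154.98 195.36] blk [67.53 87.96] toolY deg -7.739189312903739 z [-0. -0. -1.] F [-0.2  -0.76 -0.15] w 0.5445632236870599 q [ 0.22  0.49  1.6  -0.    1.06  0.36]
[ 0.06 -2.99]
```

Call:
play_rows:
  dp:
    - [0,-2.5,-15]
    - [0,0,-20]
    - [0,0,-13]
    - [0,0,0]
    - [0,0,0]
  yaw: [0,0,0,0,0]

```text
t: 18.12
ee_pos: [625.9, 151.2, 149.9]
orientation: [-2.367, -2.064, 0.004]
ft_force: [0.1, 0.2, 0.4]
width: 0.2
grasp_force: 0.0
```

```bash
python3 -c "
from h import *
o=st()"
```

```text
t 18.1167 p [625.92 151.23 149.92] blk [67.13 84.12] toolY deg -7.832086349161546 z [-0. -0. -1.] F [0.13 0.18 0.41] w 0.16819482882637882 q [ 0.22  0.54  1.63 -0.    0.98  0.36]
```

Call:
play_rows:
  dp:
    - [1,0.6,-6]
    - [1,0,-6]
    - [2,0,-5]
    - [2.5,-0.3,-2]
    - [4.5,-0.6,-3.5]
    - [4.5,-0.6,-3.5]
    - [0,0,0]
  yaw: [0,0,0,0,0,0,0]

```text
t: 18.7
ee_pos: [643.3, 150.7, 124.4]
orientation: [-2.368, -2.064, 0.001]
ft_force: [-2.0, 0.3, 1.1]
width: 0.7
grasp_force: 0.7
```

```bash
python3 -c "
from h import *
o=st()
im=viewer.get_image('side'); save(im,'s5.png',(240,130,400,290),3.7)"
```

```text
t 18.7 p [643.34 150.72 124.36] blk [84.46 85.97] toolY deg -7.840787928271793 z [-0.  0. -1.] F [-1.96  0.34  1.11] w 0.6678829320999056 q [0.21 0.59 1.61 0.   0.95 0.35]
```

View pics/s5.png

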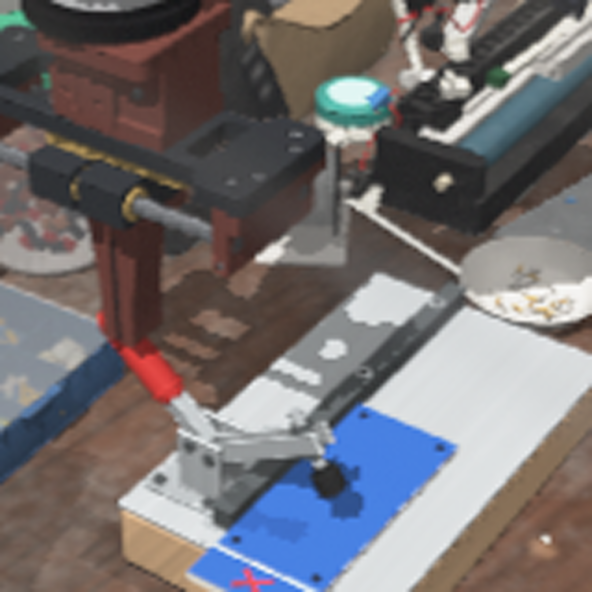

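Call:
play_rows:
  dp:
    - [3.7,-0.5,-4.3]
    - [3.7,-0.5,-4.5]
    - [3,-0.4,-4.8]
    - [2.5,-0.4,-5]
    - [2,-0.3,-5.2]
    - [1.5,-0.2,-5.3]
    - [0,0,0]
  yaw: [0,0,0,0,0,0,0]

```text
t: 19.33
ee_pos: [660.8, 148.3, 95.3]
orientation: [2.367, 2.063, 0.003]
ft_force: [0.9, 0.1, 1.3]
width: 0.2
grasp_force: 0.7
```

```bash
python3 -c "
from h import *
o=st()"
```

```text
t 19.3333 p [660.82 148.34  95.35] blk [102.09  85.99] toolY deg -7.838005387729591 z [ 0.  0. -1.] F [0.89 0.07 1.3 ] w 0.21575619666777685 q [ 0.2   0.65  1.58 -0.    0.91  0.34]
```

Call:
play_rows:
  dp:
    - [1,-0.14,-3]
    - [0.6,-0.1,-3]
    - [0.3,0,-3]
    - [0,0,-2]
    - [0,0,0]
  yaw: [0,0,0,0,0]

```text
t: 19.75
ee_pos: [662.9, 148.2, 85.5]
orientation: [2.366, 2.063, 0.004]
ft_force: [3.5, -1.0, 4.6]
width: 0.5
grasp_force: 2.3
```

Call:
play_rows:
  dp:
    - [0,0,-1]
    - [0,0,0]
  yaw: [0,0]

```text
t: 19.92
ee_pos: [663.0, 148.2, 84.9]
orientation: [2.366, 2.063, 0.005]
ft_force: [3.1, -2.2, 5.9]
width: 0.6
grasp_force: 3.3
```

Call:
play_rows:
  dp:
    - [0,0,-1]
    - [0,0,-1]
    - [0,0,0]
  yaw: [0,0,0]

```text
t: 20.17
ee_pos: [663.2, 148.2, 83.2]
orientation: [2.366, 2.063, 0.005]
ft_force: [3.0, -1.6, 7.5]
width: 0.7
grasp_force: 4.0
```

Call:
play_rows:
  dp:
    - [0,0,-1]
    - [0,0,0]
  yaw: [0,0]

```text
t: 20.33
ee_pos: [663.3, 148.2, 82.7]
orientation: [2.366, 2.063, 0.006]
ft_force: [1.6, -2.2, 11.3]
width: 0.6
grasp_force: 5.7
```

Call:
play_rows:
  dp:
    - [0,0,-1]
    - [0,0,-1]
    - [0,0,0]
    - [0,0,0]
  yaw: [0,0,0,0]

```text
t: 20.67
ee_pos: [663.5, 148.2, 82.1]
orientation: [2.365, 2.063, 0.006]
ft_force: [-2.2, -2.3, 21.7]
width: 0.7
grasp_force: 10.6
```

Call:
play_rows:
  dp:
    - [0,0,2]
    - [0,0,4]
    - [0,0,15]
    - [0,0,35]
    - [0,0,35]
    - [-5,-30,30]
    - [-5,-40,10]
    - [0,-40,0]
  yaw: [0,0,0,0,0,0,0,0]

```text
t: 21.33
ee_pos: [652.1, 39.1, 213.4]
orientation: [2.363, 2.066, 0.006]
ft_force: [0.8, -0.4, 0.6]
width: 0.7
grasp_force: 0.0
```

Call:
play_rows:
  dp:
    - [-10,-40,0]
    - [-10,-40,0]
    - [-10,-40,0]
    - [0,-40,0]
    - [0,0,0]
  yaw: [0,0,0,0,0]

```text
t: 21.75
ee_pos: [620.2, -127.0, 209.6]
orientation: [2.372, 2.058, -0.002]
ft_force: [0.3, 1.1, -0.0]
width: 0.5
grasp_force: 0.0
```

```bash
python3 -c "
from h import *
st();im,_,_=meas(); save(im,'s6.png',(240,180,400,300),4.9)"; python3 edge2.py
```

```text
t 21.75 p [ 620.24 -127.02  209.56] blk [  99.26 -192.32] toolY deg -8.104078058081573 z [-0. -0. -1.] F [ 0.29  1.05 -0.04] w 0.5488636251724416 q [-0.22  0.45  1.62 -0.    1.07 -0.08]
side plate rect ((542.549560546875, 144.232421875), (149.2369384765625, 60.36923599243164), 82.14600372314453) centre blk [-14.52  65.87]
top L [118.5, 118.5, 118.2, 118.5, 118.5, 118.8, 118.5, 118.0, 118.8, 118.0, 118.5, 119.0, 118.2]
R [-122.5, -122.8, None, -121.5, -123.0, None, -123.2, -122.8, -122.8, -122.5, -121.2, -122.8, -122.8, -122.8, -123.2, -123.2]
S 118.73912275101455 [118.82 119.05 119.23 118.19 118.27 118.44 118.65 118.87 119.07 119.28
 118.29 118.37 118.48 118.65 129.26 129.31 119.39 119.65 118.42 118.48
 118.65 118.85 119.07 119.27 119.45 118.39 118.48 118.65]
side L [119.8, 119.8, None, 120.0, 120.0, 120.2, 120.2, 120.2, 119.8, 119.5, None, 119.8, 122.8]
R [-121.5, -121.0, -121.8, -121.2, -121.5, -119.8, -129.5, None, None, -121.2, None, -121.2, -120.8, -121.2, -120.8, -121.0]
S 119.23313784863971 [119.26 118.81 119.17 118.71 119.13 118.7  118.97 118.69 119.02 118.89
 119.24 126.05 119.11 129.34 129.58 119.24 119.01 119.4  119.23 119.42
 119.29 119.34 119.69 119.32 119.68 119.21 119.63 119.15]
```

View pics/s6.png

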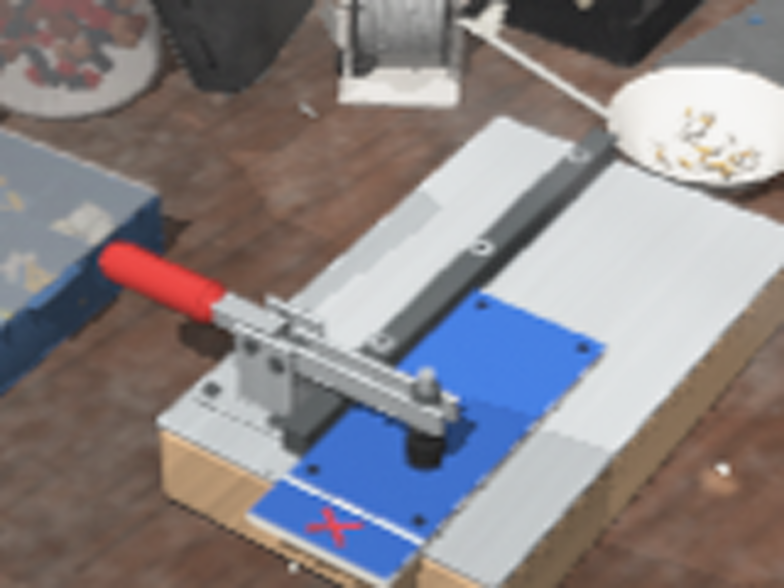

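The picture shows the handle level (tip at 120,258), the foot on the blank (425,450), the score line meeting the ledge's edge (420,545), and the plate unmoved and flat against the fence.

```bash
python3 -c "
from h import *
print(ticket.close_job())"
```

```text
the job is handed in; nothing more can be done
None
```

The job is handed in: the blank is flat against the fence, its score line is within about 1 mm of the ledge's left-hand edge by both cameras, and the clamp handle is pressed to its end stop with the foot on the blank.

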